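# Roll the steel roller over the phone housing to the orange mark

## Robot

A 6-joint arm with a two-finger parallel gripper is mounted at the origin on the work surface. World frame = base frame: x ahead of the robot, y to its left, z up, the work surface at z = 0. Lengths are in m, angles in rad, forces in N, time in s.
With the tool pointing down it reaches from about 0.3 to 0.875 m from the base axis. Payload 6.4 kg.
Tool frame: the origin (TCP) lies midway between the tips of the shut fingers; the grasp point (between the pads) lies 19 mm behind it; x points along the fingers, y is the direction in which the jaws open and shut, and the axes are right-handed (so a half turn about x gives the same grasp; the last joint's range is limited). The gripper opens to 85 mm and grips with 20 to 120 N. Pads are 22 mm wide; open, the fingers measure 114 mm over their backs; the gripper's body (76 mm by 85 mm) begins 54 mm behind the grasp point. The pads swing forward as they close: fully open they stand 13 mm farther back than shut.
Start: joints at [1.074, 0.181, 1.607, -0, 1.354, -0.206], TCP at [0.165, 0.551, 0.231] pointing down, gripper open.
Joint ranges: [-2.99, 2.99], [-0.89, 2.07], [0.3, 2.58], [-1.14, 4.28], [0, 2.63], [-3.12, 3.12]. Speed limits (rad/s): [2.57, 2.57, 3.01, 3.14, 3.14, 3.14].

## Interface

Orientations are given as a unit quaternion [w, x, y, z].
In Python, from bench import ctrl gives the robot as it stands.
- The arm moves only by the tool servo_tool, never from a script. Its argument "targets" is a list of rows, each a list of 7 numbers: the turn, a rotation vector about the tool's x, y, z in rad, then the shift along the tool's x, y, z in mm, then the opening, from -1 (shut) to 1 (fully open). A call has exactly 8 rows; each row is the pose to reach, as a shift and turn from the pose measured when the call began, along the tool's axes at that moment; what a row does not reach only later rows make up. A row lasts 1/8 s, in which the tool goes at most 62.5 mm and 10.7 degrees, less where a joint would pass 70% of its speed; a pose out of reach is approached as far as the arm can. A call with a gripper value outside its range is refused whole. The fingers move at their own pace and stop on an object; the grip force is fixed at half the most. Time passes only in rows, so rows that repeat a pose let the fingers close, or fill a call up. It gives the time, the measured TCP pose, the force and the opening at its end, in the units of the state.
- ctrl.get_obs(): the state, without advancing time (a new reading comes with each control period).
- ctrl.camera(name): name is "scene" or "top"; returns a dict with "pixels" (384x512x3 uint8, blue, green, red), "intrinsics" (3x3 intrinsics, pixels), "R" (3x3) and "t" (3): a world point X has camera coordinates R X + t. Camera axes: x right, y down, z forward; pixel columns grow to the right and rows downward; lengths in m; the calibration is good to about 2 mm. A picture is of the moment at which its call begins. There is no depth.
- ctrl.hand_in(): hands the job in, once; it reports no verdict.
The state is a dict: "time_s": time; "q": joint angles; "dq": joint speeds; "joint_efforts": joint torques, N m; "eef_pos": TCP position; "eef_rot": TCP orientation; "wrist_force": force on the tool from outside, world axes, zero at the start; "torque": the same for the moment, N m; "opening": opening from 0.0 (shut) to 1.0 (fully open).
Only numpy, scipy, OpenCV 4.12 (cv2) and the standard library are available. Lean on these libraries where they do the work, as an engineer would, in place of code of your own. Each camera call takes 0.05 s, during which the arm holds its last target.

## Task

Take the blue rolling board out of the green tray by its block, lay its flat underside on the steel roller and, pressing gently but firmly all the way (about 8 N, never more than 25 N), roll the roller along the phone housing until it lies square on the orange line. Then lift the board off without dragging the roller away and lay it back flat in the tray, let go. Touch the roller with the board only, keep it down on the housing, and leave the other things on the bench alone.

Things in the scene. Friction and masses are not known exactly. Their poses are not given: they have to be found in the camera images.
- board: Rolling board: flat blue plate 80 (x) x 150 (y) x 8 mm with an upright wooden grip block 60 (x) x 40 (y) x 38 mm on the middle of its top (46 mm high overall); about 0.22 kg; smooth flat underside. Origin at the centre of its underside, z up, y along its length. Starts lying in the green tray. Grip the block across its 40 mm (along y), about 30 mm above the underside.
- roller: Plain solid steel cylinder, 24 mm diameter, 100 mm long, about 0.34 kg, lying across the housing. Origin at its centre, 27 mm above the holder's origin while on the housing (its top 39 mm). Its x axis runs along the cylinder; y and z turn as it rolls. Rolling friction keeps it where it is left. Under a board moved without slip its centre travels half as far as the board.
- holder: Fixed black work holder 116 (x) x 200 (y) x 6 mm with the grey phone housing fixed on it, 72 (x) x 150 (y) x 9 mm, flat top 15 mm above the origin, which lies under the base's centre, 0 to 6 mm above the bench (adjustable feet, differs each time); y along the housing, the way to roll; the roller's axis lies along x and overhangs 14 mm each side. All stops are lower than the housing. Hard, no spring: force rises many newtons per mm.
- mark: Orange line 3 mm wide across the housing (along x), with two upright orange tabs at the holder's edges, 53 mm either side of its middle. Origin under the middle of the line, level with the holder's origin; axes parallel to the holder's. It lies towards either end (+y or -y) of the housing, the roller towards the other end, 70 to 95 mm away.
- tray: fixed green plastic tray 130 (x) x 200 (y) x 18 mm outside, walls 4 mm, inner floor 4 mm above the bench; origin under its centre, y along its length
- tweezers: stainless tweezers lying flat, 130 mm long, 8 mm high; origin at mid-length on the bench
- screw_dish: white dish 64 mm across, 22 mm high; origin under its centre
- battery: flat black battery pack 55 x 85 x 5 mm lying on the bench; origin under its centre
- flux_jar: small closed jar, 48 mm across, 55 mm high; origin under its centre
- screwdriver: screwdriver, 150 mm long, lying on the bench; origin under it
- spare_housing: second grey phone housing 72 x 150 x 9 mm lying loose on the bench, nothing to do with the job; origin under its centre
There are look-alikes about, which are no part of the job. Leave any white look-alike of the board alone. Several things have the shape of the tray; the one meant has the colours described above.

How it is judged:
On the way, in this order (a step that is already met when the one before it is completed fails the run):
1. the board presses on the roller with more than 3 N before it has gone far (more than 58 mm from the line) (horizontal distance between roller and mark above 0.058 m and contact force between board and roller above 3 N), for 0.1 s.
2. still pressed with more than 3 N half way (28 to 52 mm from the line) (horizontal distance between roller and mark between 0.028 and 0.052 m and contact force between board and roller above 3 N), for 0.1 s.
3. still pressed with more than 3 N close to the line (less than 20 mm) (horizontal distance between roller and mark below 0.02 m and contact force between board and roller above 3 N), for 0.1 s.
At the end, for the whole second after the job is handed in: The roller lies at rest on the housing with its axis within 5 mm of the orange line along the housing, within 14 mm of the middle sideways and within 0.1 rad of square; the board lies flat, at rest and released on the floor of the green tray (within 8 mm of the bench in height, tilt under 0.06 rad) (y of roller in the frame of mark between -0.005 and 0.005 m and x of roller in the frame of mark between -0.014 and 0.014 m and angle between the x axis of roller and the x axis of holder, either way round below 0.1 rad and z of roller in the frame of holder between 0.024 and 0.03 m and linear speed of each of roller, board below 0.01 m/s and z of board in the frame of tray below 0.008 m and angle between board's own z axis and vertical below 0.06 rad and x of board in the frame of tray between -0.03 and 0.03 m and y of board in the frame of tray between -0.03 and 0.03 m); the robot touches nothing.
It fails at once if the roller is pressed by the board with more than 25 N (contact force between board and roller above 25 N).
It fails at once if the gripper touches the roller (contact force between any of the fingers, the arm and roller above 0.3 N).
It fails at once if the roller is lifted off the housing (z of roller in the frame of holder above 0.033 m).
It fails at once if another thing on the bench is disturbed (moved more than 10 mm) (distance of any of tweezers, screw_dish, battery, flux_jar, screwdriver, spare_housing from where it was at the start of the episode above 0.01 m).
It also fails if it takes over 64 s, if anything falls off the work surface, if the arm or the gripper's body presses on something with over 40 N, if the wrist force passes 120 N, or if a joint passes its speed limit or range.

## Working session

There is one attempt and no reset: what is moved stays moved. The work goes in short steps, Python scripts to look and compute and a tool call to move; the robot and the scene stay as the last step left them, time stands still between calls to the robot, and variables do not carry over. Pictures are saved under pics/ and viewed, and the job is handed in when it is done.

Besides the shell and the picture viewer there is one more tool, called after "Emit:" as name(argument=value, ...), one argument or row to a line, values as JSON. servo_tool: Moves the arm, as the interface text tells. Its arguments: {"type":"object","properties":{"targets":{"type":"array","items":{"type":"array","items":{"type":"number"}}}},"required":["targets"]}

```bash
ls; mkdir -p pics; python3 - <<'E'
from bench import ctrl
import cv2,numpy as np,pickle
o=ctrl.get_obs();print({k:np.round(v,4) for k,v in o.items()})
d={}
for n in("scene","top"):
    c=ctrl.camera(n);d[n]=c;cv2.imwrite(f"pics/{n}0.png",c["pixels"]);print(n,c["intrinsics"],np.round(c["R"],4),np.round(c["t"],4))
pickle.dump(d,open("c0.pkl","wb"))
E
```

```text
pics
{'time_s': np.float64(0.0), 'q': array([ 1.0737,  0.1816,  1.608 ,  0.    ,  1.3538, -0.2063]), 'dq': array([-0.0009,  0.0009,  0.0006, -0.0001,  0.002 ,  0.0002]), 'joint_efforts': array([ 2.30000e-03, -4.44882e+01, -3.51330e+01, -1.00000e-04,
        9.30000e-03, -0.00000e+00]), 'eef_pos': array([0.1646, 0.5504, 0.2304]), 'eef_rot': array([ 0.6994,  0.1019,  0.6999, -0.103 ]), 'wrist_force': array([ 0.1765, -0.9314, -0.3352]), 'torque': array([0.056 , 0.0361, 0.0123]), 'opening': np.float64(0.9979)}
scene [[417.65868176   0.         260.60928952]
 [  0.         417.65868176 195.27266495]
 [  0.           0.           1.        ]] [[-0.4645  0.8852  0.0237]
 [ 0.5184  0.2935 -0.8032]
 [-0.718  -0.3608 -0.5952]] [ 0.2156 -0.1719  1.5255]
top [[440.67165858   0.         254.93521398]
 [  0.         440.67165858 191.16485356]
 [  0.           0.           1.        ]] [[ 0.0224 -0.9997  0.0109]
 [-0.9898 -0.0237 -0.1402]
 [ 0.1404 -0.0077 -0.9901]] [-0.0492  0.4446  1.3067]
```

View pics/scene0.png

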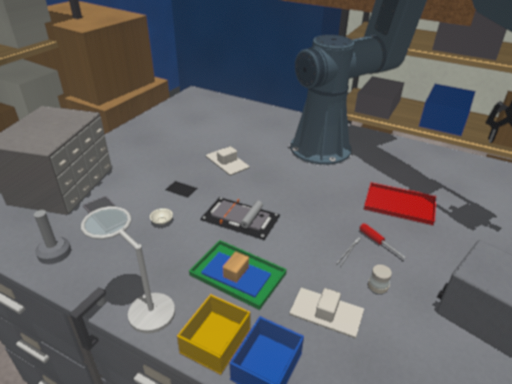

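View pics/top0.png

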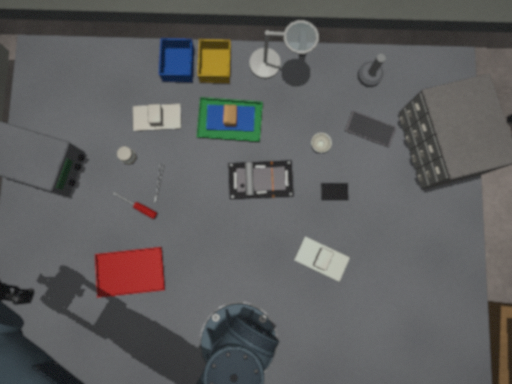

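```bash
cat > h.py <<'E'
import numpy as np,cv2
def ray(c,u,v,z):
    K,R,t=[np.array(c[k],float) for k in("intrinsics","R","t")]
    d=R.T@np.linalg.solve(K,[u,v,1.]);o=-R.T@t
    return o+d*(z-o[2])/d[2]
def tri(c1,p1,c2,p2):
    P=[np.array(c["intrinsics"])@np.c_[c["R"],c["t"]] for c in(c1,c2)]
    X=cv2.triangulatePoints(P[0],P[1],np.array(p1,float).reshape(2,1),np.array(p2,float).reshape(2,1));return (X[:3]/X[3]).ravel()
def proj(c,X):
    p=np.array(c["intrinsics"])@(np.array(c["R"])@X+c["t"]);return p[:2]/p[2]
def crop(c,x,y,w,h,s,f):
    cv2.imwrite(f,cv2.resize(c["pixels"][y:y+h,x:x+w],None,fx=s,fy=s,interpolation=cv2.INTER_CUBIC))
E
python3 - <<'E'
import pickle;from h import *
d=pickle.load(open("c0.pkl","rb"))
a=d["top"];b=d["scene"]
crop(a,190,90,120,120,5,"pics/topc.png")
crop(b,180,180,120,130,4.6,"pics/scc.png")
E
```

```text
(no output)
```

View pics/topc.png

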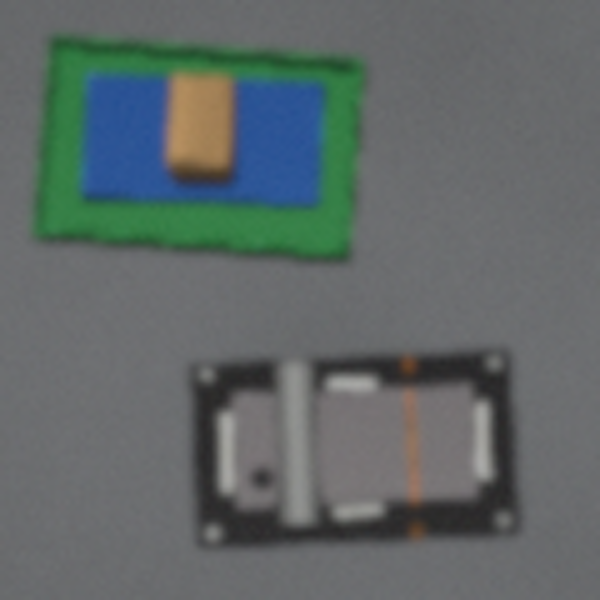

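View pics/scc.png

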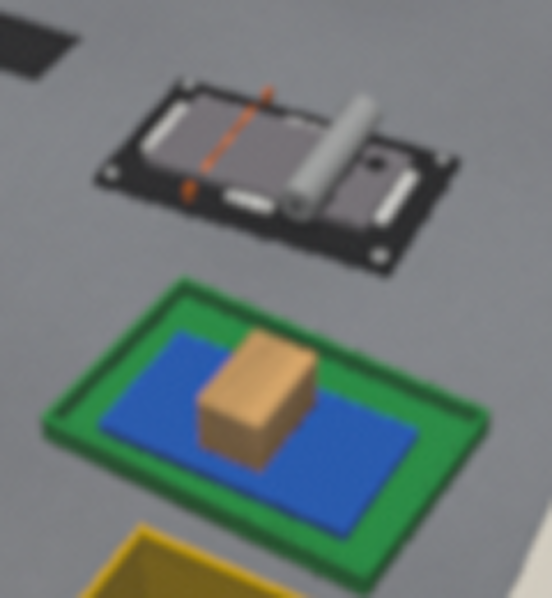

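```bash
cat > m.py <<'E'
import pickle;from h import *
def hsv(c): return cv2.cvtColor(c["pixels"],cv2.COLOR_BGR2HSV)
def mask(c,lo,hi,box):
    m=cv2.inRange(hsv(c),np.array(lo),np.array(hi));z=np.zeros_like(m);x,y,w,h=box;z[y:y+h,x:x+w]=m[y:y+h,x:x+w];return z
def rect(c,m,z):
    cs,_=cv2.findContours(m,cv2.RETR_EXTERNAL,cv2.CHAIN_APPROX_NONE);k=max(cs,key=cv2.contourArea).reshape(-1,2)
    P=np.array([ray(c,u,v,z)[:2] for u,v in k]);r=cv2.minAreaRect((P*1000).astype(np.float32));return r
B={"top":(190,85,120,120),"scene":(180,180,120,125)}
E
python3 - <<'E'
from m import *
d=pickle.load(open("c0.pkl","rb"))
for n in("top","scene"):
    c=d[n];b=B[n]
    blue=mask(c,(100,120,60),(125,255,255),b);gr=mask(c,(45,90,40),(85,255,255),b);wd=mask(c,(8,70,80),(25,255,255),b)
    org=mask(c,(2,110,90),(16,255,255),b)
    x,y,w,h=b
    print(n,"board",rect(c,blue,.012));print("tray",rect(c,gr,.018))
    print("block",rect(c,wd,.05))
    dk=cv2.inRange(hsv(c),np.array((0,0,0)),np.array((180,255,60)));
    box=(225,150,75,55) if n=="top" else (195,192,90,50)
    z=np.zeros_like(dk);X,Y,W,H=box;z[Y:Y+H,X:X+W]=dk[Y:Y+H,X:X+W]
    print("holder",rect(c,z,.009))
    o=org.copy(); 
    ys,xs=np.nonzero(org);print([(a,e) for a,e in zip(xs,ys) if (e>155 if n=="top" else e<232)])
E
```

```text
top board ((681.2443237304688, 43.99602508544922), (148.03970336914062, 79.00352478027344), 89.77562713623047)
tray ((673.9178466796875, 46.16669464111328), (197.63510131835938, 129.84652709960938), 86.92985534667969)
block ((678.7466430664062, 44.60088348388672), (60.44831085205078, 33.78330993652344), 1.645973801612854)
holder ((485.7095947265625, -54.793495178222656), (111.19677734375, 194.19386291503906), 4.066751480102539)
[(np.int64(271), np.int64(162)), (np.int64(272), np.int64(162)), (np.int64(271), np.int64(163)), (np.int64(273), np.int64(196))]
scene board ((685.3094482421875, 47.517738342285156), (149.95225524902344, 81.97713470458984), 89.36670684814453)
tray ((683.0277709960938, 51.208900451660156), (201.8060302734375, 137.7234649658203), 87.13147735595703)
block ((695.2984008789062, 54.22284698486328), (81.56351470947266, 49.78144836425781), 0.26430952548980713)
holder ((492.6900634765625, -50.686668395996094), (111.11032104492188, 194.18170166015625), 4.036478042602539)
[(np.int64(237), np.int64(200)), (np.int64(238), np.int64(200)), (np.int64(237), np.int64(201)), (np.int64(238), np.int64(201)), (np.int64(234), np.int64(203)), (np.int64(235), np.int64(203)), (np.int64(233), np.int64(204)), (np.int64(234), np.int64(204)), (np.int64(233), np.int64(205)), (np.int64(232), np.int64(206)), (np.int64(230), np.int64(209)), (np.int64(229), np.int64(210)), (np.int64(228), np.int64(211)), (np.int64(225), np.int64(214)), (np.int64(226), np.int64(214)), (np.int64(225), np.int64(215)), (np.int64(220), np.int64(219)), (np.int64(221), np.int64(219)), (np.int64(220), np.int64(220)), (np.int64(221), np.int64(220)), (np.int64(222), np.int64(220)), (np.int64(219), np.int64(221)), (np.int64(220), np.int64(221)), (np.int64(221), np.int64(221)), (np.int64(222), np.int64(221)), (np.int64(220), np.int64(222)), (np.int64(221), np.int64(222)), (np.int64(220), np.int64(223))]
```

```bash
python3 - <<'E'
from m import *
d=pickle.load(open("c0.pkl","rb"))
a=d["top"];b=d["scene"]
crop(a,220,145,82,62,9.5,"pics/topc2.png")
crop(b,196,192,92,56,8.5,"pics/scc2.png")
for c,p in((a,0),(b,1)): print("cam centre",-np.array(c["R"]).T@c["t"])
p=a["pixels"].astype(int)
for r in range(160,200,3): print(r,p[r,240:258].sum(1)//3)
E
```

```text
cam centre [ 0.25765251 -0.02861854  1.35661654]
cam centre [1.28454981 0.41002291 0.76486132]
160 [105 102 106 105 103 104 105 106 105 106 105 102 101 100 102 100 102 100]
163 [ 52  52  47  51  63  87 109 125 134 133 123 106  81  59  48  48  51  53]
166 [ 47  44  45  48  61  88 111 132 143 141 130 113  87  66  81 116 146 158]
169 [110 109 108 105 105 103 116 131 141 141 132 116 104  98 106 109 116 115]
172 [117 119 116 116 110 107 114 129 143 142 132 117 103 101 112 114 116 115]
175 [117 116 117 116 113 110 115 129 141 141 134 119 104 105 114 115 117 117]
178 [119 118 120 116 114 109 114 124 139 142 136 122 109 108 114 116 118 118]
181 [119 118 118 116 114 110 109 125 136 143 138 125 112 110 114 118 118 117]
184 [ 94  78  71  78  92 100 108 124 136 143 139 126 112 109 113 118 118 120]
187 [103  91  83  88  98 100 105 119 136 143 139 129 113 102 107 116 119 121]
190 [111 109 109 106  99  93  99 115 134 142 141 129 109  94  88  98 107 115]
193 [ 48  49  48  49  49  64  89 110 126 134 133 123 105  81  60  61  85 111]
196 [44 48 45 50 45 48 49 47 48 49 48 46 44 45 47 46 45 44]
199 [ 82  80  80  82  84  88  92  91  92  93  96  99  99 100 100  99  97 101]
```

View pics/topc2.png

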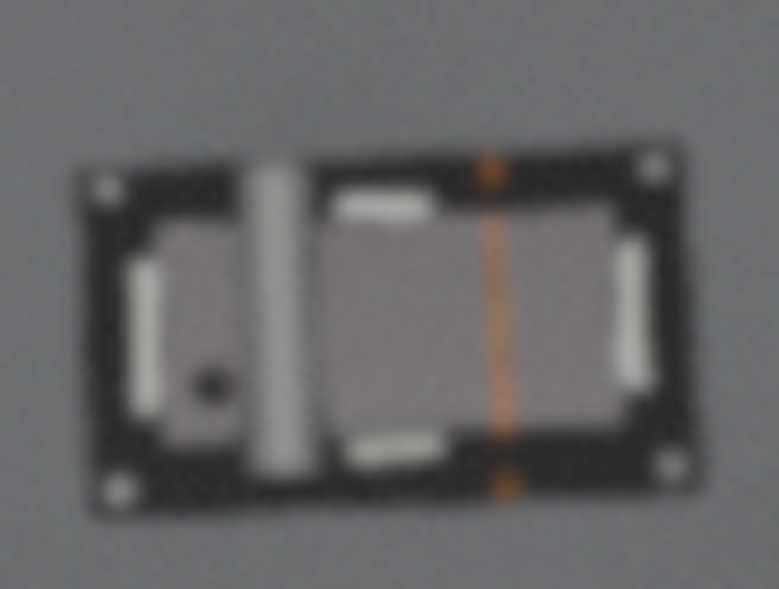

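View pics/scc2.png

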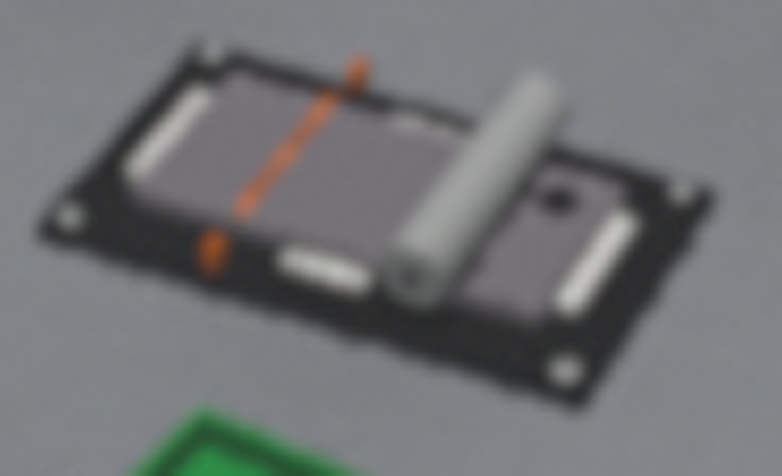

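```bash
python3 - <<'E'
from m import *
d=pickle.load(open("c0.pkl","rb"))
a=d["top"];b=d["scene"]
T=lambda x,y:(220+(x+.5)/9.5-.5,145+(y+.5)/9.5-.5)
S=lambda x,y:(196+(x+.5)/8.5-.5,192+(y+.5)/8.5-.5)
f=lambda p:np.round(p*1000,1)
# screws / white caps at holder corners
for n,t,s in [("scr+y far",(668,466),(212,50)),("scr -y near",(655,167),(68,217)),("scr +y near",(107,189),(567,370)),("scr +y farx",(119,490),(682,192)),("line near",(494,218),(245,213)),("line far",(503,428),(330,100)),("tab near",(490,170),(211,250)),("tab far",(507,487),(358,72)),
 ("roller near end",(277,160),(412,262)),("roller far",(285,477),(541,90))]:
    X=tri(a,T(*t),b,S(*s)); print(n,f(X),"res",np.round(proj(a,X)-T(*t),2),np.round(proj(b,X)-S(*s),2),"top@z15",f(ray(a,*T(*t),.015)),"sc",f(ray(b,*S(*s),.015)))
for u,v in((248.4,163),(249.3,193)): print(f(ray(a,u,v,.03)))
E
```

```text
scr+y far [ 443.6 -147.1   10.5] res [ 0.01 -0.01] [0.02 0.  ] top@z15 [ 443.  -146.6   15. ] sc [ 448.7 -143.8   15. ]
scr -y near [ 542.9 -141.6    7.8] res [-0.07  0.04] [-0.1  -0.02] top@z15 [ 541.5 -141.3   15. ] sc [ 549.9 -136.1   15. ]
scr +y near [530.6  38.6   9.1] res [-0.24  0.1 ] [-0.34 -0.03] top@z15 [529.8  37.6  15. ] sc [536.1  42.3  15. ]
scr +y farx [431.6  31.4   8.6] res [-0.12  0.05] [-0.16 -0.01] top@z15 [430.9  30.7  15. ] sc [438.6  35.   15. ]
line near [522.1 -87.2  16.8] res [-0.52  0.26] [-0.71 -0.09] top@z15 [523.3 -88.9  15. ] sc [519.6 -86.5  15. ]
line far [453.9 -92.8  15.7] res [-0.05  0.02] [-0.06 -0.01] top@z15 [454.1 -93.   15. ] sc [453.1 -93.1  15. ]
tab near [539.5 -87.3  13.3] res [-0.02  0.01] [-0.03 -0.  ] top@z15 [539.2 -87.3  15. ] sc [541.2 -86.1  15. ]
tab far [434.5 -93.9  14.7] res [-0.25  0.12] [-0.31 -0.04] top@z15 [434.9 -94.6  15. ] sc [434.5 -92.8  15. ]
roller near end [535.7 -16.2  35.2] res [-0.54  0.25] [-0.75 -0.08] top@z15 [540.8 -17.6  15. ] sc [514.3 -26.   15. ]
roller far [433.7 -22.3  33.2] res [-0.19  0.08] [-0.25 -0.02] top@z15 [436.4 -22.8  15. ] sc [412.2 -32.3  15. ]
[532.6 -16.9  30. ]
[439.8 -21.9  30. ]
```

```bash
cat >> h.py <<'E'
from scipy.spatial.transform import Rotation as Ro
def cur(o): q=o["eef_rot"]; return Ro.from_quat(np.r_[q[1:],q[0]])
def plan(o,target,yaw):
    """target TCP world m, jaw axis y at world yaw (rad from +y, ccw); tool x down. returns rotvec, mm"""
    R=cur(o);best=None
    for k in(0,np.pi):
        y=np.array([-np.sin(yaw+k),np.cos(yaw+k),0]);x=np.array([0,0,-1.]);G=Ro.from_matrix(np.c_[x,y,np.cross(x,y)])
        rv=(R.inv()*G).as_rotvec()
        if best is None or np.linalg.norm(rv)<np.linalg.norm(best):best=rv
    return np.round(best,4),np.round(R.inv().apply(np.array(target)-o["eef_pos"])*1000,2)
def st(o):
    print("t%.2f"%o["time_s"],"pos",np.round(o["eef_pos"]*1000,2),"F",np.round(o["wrist_force"],2),"M",np.round(o["torque"],3),"open",round(float(o["opening"]),3));m=cur(o).as_matrix();print("x",np.round(m[:,0],4),"y",np.round(m[:,1],4))
E
python3 - <<'E'
from m import *
d=pickle.load(open("c0.pkl","rb"))
a=d["top"];b=d["scene"]
T=lambda x,y:(190+(x+.5)/5-.5,90+(y+.5)/5-.5)
S=lambda x,y:(180+(x+.5)/4.6-.5,180+(y+.5)/4.6-.5)
for t,s in[((202,119),(259,373)),((170,75),(258,467)),]:
    X=tri(a,T(*t),b,S(*s));print(X,proj(a,X)-T(*t))
for n,t,s in[("c+y+x",(86,72),(345,537)),("c-y+x",(325,84),(101,427)),("-y-x",(319,207),(181,333)),("+y-x",(84,201),(417,434))]:
    X=tri(a,T(*t),b,S(*s));print(n,X,proj(a,X)-T(*t))
from bench import ctrl
o=ctrl.get_obs();st(o)
print(plan(o,(.683,.046,.15),-.007)); print(plan(o,(.683,.046,.013),-.007))
E
```

```text
[0.68167704 0.04462319 0.04932101] [-0.47528224  0.21907558]
[0.71799323 0.06611608 0.02510323] [-0.21932633  0.10076   ]
c+y+x [0.72426617 0.12022436 0.0091848 ] [-0.10920884  0.04661037]
c-y+x [ 0.72036767 -0.0302642   0.00674496] [-0.53592104  0.27705528]
-y-x [ 0.6402152  -0.02940984  0.00726837] [-0.18124855  0.08959467]
+y-x [0.6413179  0.11889667 0.00424778] [-0.12797911  0.05173458]
t0.10 pos [164.59 550.42 230.47] F [-0.28 -0.27 -0.02] M [0.011 0.021 0.022] open 1.003
x [-8.0e-04 -1.4e-03 -1.0e+00] y [ 0.2867  0.958  -0.0016]
(array([-0.2838, -0.0005,  0.0015]), array([  80.79, -334.5 ,  641.29]))
(array([-0.2838, -0.0005,  0.0015]), array([ 217.79, -334.29,  641.33]))
```

Emit:
servo_tool(
  targets=[
    [-0.03,0,0,0,-20,38,1],
    [-0.07,0,0,0,-47,90,1],
    [-0.11,0,0,0,-75,144,1],
    [-0.15,0,0,0,-103,198,1],
    [-0.19,0,0,0,-131,252,1],
    [-0.23,0,0,0,-159,306,1],
    [-0.27,0,0,0,-187,360,1],
    [-0.284,0,0.0015,0,-215,412,1],
  ],
)

```text
time_s: 1.1
eef_pos: [0.4987, 0.2246, 0.2304]
eef_rot: [0.707, 0.002, 0.707, -0.002]
wrist_force: [-0.0, 0.5, -0.1]
opening: 1.0
```

```bash
python3 - <<'E'
from m import *
from bench import ctrl
o=ctrl.get_obs();st(o);print(o["q"])
print(plan(o,(.682,.045,.10),-.007))
E
```

```text
t1.10 pos [498.72 224.64 230.43] F [-0.01  0.5  -0.05] M [ 0.004 -0.018  0.058] open 1.0
x [-9.e-04  2.e-04 -1.e+00] y [6.4e-03 1.0e+00 2.0e-04]
[ 2.05925455e-01  1.19698569e-01  1.67817460e+00  3.91267286e-04
  1.34452721e+00 -1.35860316e+00]
(array([ 0.0006, -0.0009, -0.0002]), array([ 130.23, -178.5 ,  184.54]))
```

Emit:
servo_tool(
  targets=[
    [0,0,0,10,-33,34,1],
    [0,0,0,30,-68,70,1],
    [0,0,0,55,-103,106,1],
    [0,0,0,80,-138,142,1],
    [0,0,0,105,-165,172,1],
    [0,-0.001,0,120,-178.5,184.5,1],
    [0,-0.001,0,130,-178.5,184.5,1],
    [0,-0.001,0,130,-178.5,184.5,1],
  ],
)

```text
time_s: 2.1
eef_pos: [0.6805, 0.0458, 0.0989]
eef_rot: [0.706, 0.002, 0.708, -0.002]
wrist_force: [-0.4, 0.7, -0.2]
opening: 1.004
```

```bash
python3 - <<'E'
from m import *
from bench import ctrl
o=ctrl.get_obs();st(o)
a=ctrl.camera("top");b=ctrl.camera("scene")
for c,n,p in((a,"top",(180,60,110,110)),(b,"scene",(170,160,150,150))):
    x,y,w,h=p;i=cv2.resize(c["pixels"][y:y+h,x:x+w],(390,390),interpolation=cv2.INTER_CUBIC)
    globals()["i"+n]=i
cv2.imwrite("pics/pre.png",np.hstack([itop,iscene]))
print(plan(o,(.682,.045,.013),-.007))
E
```

```text
t2.10 pos [680.52  45.83  98.91] F [-0.38  0.69 -0.19] M [-0.007  0.032 -0.018] open 1.004
x [-2.8e-03  8.0e-04 -1.0e+00] y [5.9e-03 1.0e+00 8.0e-04]
(array([ 0.0011, -0.0028, -0.0008]), array([85.9 , -0.89,  1.72]))
```

View pics/pre.png

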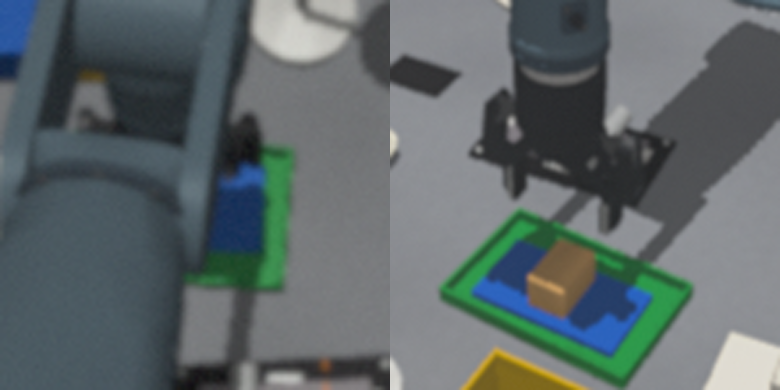

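Scene view: the fingers stand either side of the wooden block (565,278 in the composite), above the green tray. Going down, then closing.

Emit:
servo_tool(
  targets=[
    [0,-0.0028,0,20,-0.9,1.7,1],
    [0,-0.0028,0,40,-0.9,1.7,1],
    [0,-0.0028,0,60,-0.9,1.7,1],
    [0,-0.0028,0,78,-0.9,1.7,1],
    [0,-0.0028,0,85,-0.9,1.7,1],
    [0,-0.0028,0,85,-0.9,1.7,1],
    [0,-0.0028,0,85,-0.9,1.7,-1],
    [0,-0.0028,0,85,-0.9,1.7,-1],
  ],
)

```text
time_s: 3.2
eef_pos: [0.6841, 0.0451, 0.0169]
eef_rot: [0.709, 0.002, 0.705, -0.002]
wrist_force: [-0.6, 1.1, -0.8]
opening: 0.607
```

Emit:
servo_tool(
  targets=[
    [0,0,0,0,0,0,-1],
    [0,0,0,0,0,0,-1],
    [0,0,0,0,0,0,-1],
    [0,0,0,0,0,0,-1],
    [0,0,0,0,0,0,-1],
    [0,0,0,0,0,0,-1],
    [0,0,0,0,0,0,-1],
    [0,0,0,0,0,0,-1],
  ],
)

```text
time_s: 4.2
eef_pos: [0.6844, 0.0451, 0.0174]
eef_rot: [0.709, 0.002, 0.705, -0.002]
wrist_force: [0.2, -0.7, 5.6]
opening: 0.459
```

```bash
python3 - <<'E'
from m import *
from bench import ctrl
o=ctrl.get_obs();st(o)
b=ctrl.camera("scene");crop(b,170,160,150,150,4,"pics/grip.png")
E
```

```text
t4.20 pos [684.44  45.09  17.36] F [ 0.22 -0.74  5.65] M [-0.034  0.191  0.032] open 0.459
x [ 0.0057  0.     -1.    ] y [5.2e-03 1.0e+00 1.0e-04]
```

View pics/grip.png

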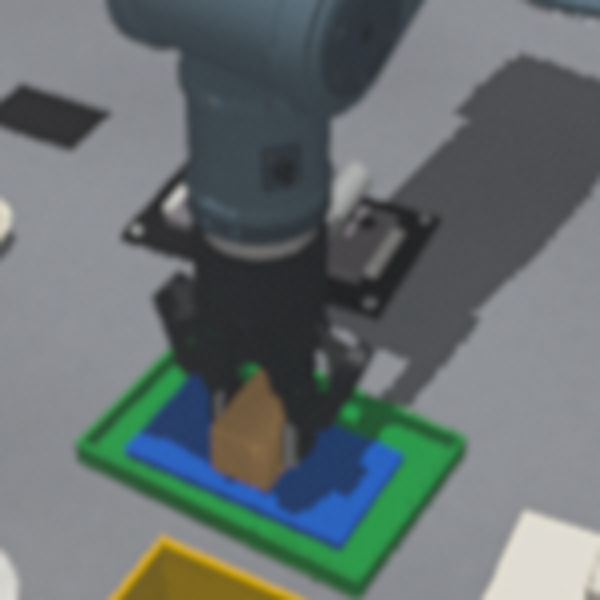

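Emit:
servo_tool(
  targets=[
    [0,0,0,-10,0,0,-1],
    [0,0,0,-30,0,0,-1],
    [0,0,0,-55,0,0,-1],
    [0,0,0,-80,0,0,-1],
    [0,0,0,-95,0,0,-1],
    [0,0,0,-100,0,0,-1],
    [0,0,0,-100,0,0,-1],
    [0,0,0,-100,0,0,-1],
  ],
)

```text
time_s: 5.25
eef_pos: [0.6831, 0.0451, 0.116]
eef_rot: [0.708, 0.002, 0.706, -0.002]
wrist_force: [-0.8, -0.1, -2.2]
opening: 0.46
```

```bash
python3 - <<'E'
from m import *
from bench import ctrl
o=ctrl.get_obs();st(o)
print(plan(o,(.485,.017,.11),.0645))
b=ctrl.camera("scene");crop(b,170,130,150,150,4,"pics/lift.png")
E
```

```text
t5.25 pos [683.06  45.15 116.01] F [-0.84 -0.1  -2.16] M [0.006 0.036 0.014] open 0.46
x [ 3.5e-03  3.0e-04 -1.0e+00] y [5.2e-03 1.0e+00 3.0e-04]
(array([-0.0697,  0.0035, -0.0002]), array([   5.31,  -29.17, -197.93]))
```

View pics/lift.png

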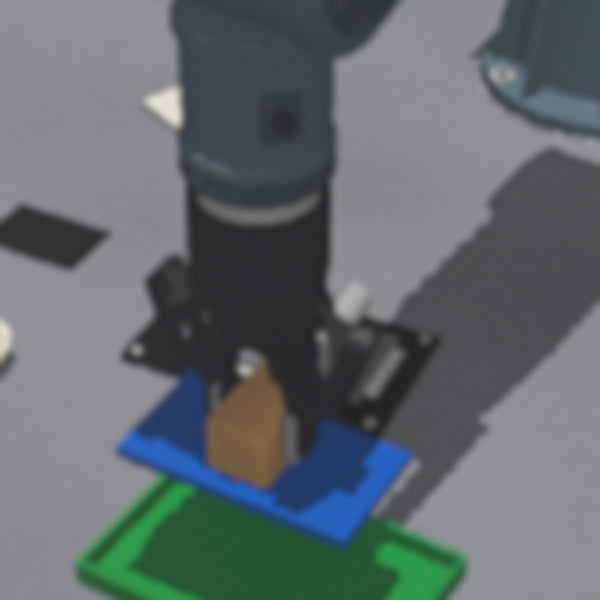

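Emit:
servo_tool(
  targets=[
    [-0.01,-0.002,0,0,-4,-25,-1],
    [-0.02,-0.002,0,0,-8,-55,-1],
    [-0.03,-0.002,0,0,-12,-85,-1],
    [-0.04,-0.002,0,0,-16,-115,-1],
    [-0.05,-0.002,0,0,-20,-145,-1],
    [-0.06,-0.002,0,0,-25,-175,-1],
    [-0.07,-0.002,0,3,-29,-195,-1],
    [-0.07,-0.002,0,6,-29,-198,-1],
  ],
)

```text
time_s: 6.3
eef_pos: [0.4837, 0.0172, 0.1087]
eef_rot: [0.708, -0.023, 0.705, 0.023]
wrist_force: [0.6, -0.3, -2.4]
opening: 0.46
```

Emit:
servo_tool(
  targets=[
    [0,0,0,5,0,0,-1],
    [0,0,0,15,0,0,-1],
    [0,0,0,25,0,0,-1],
    [0,0,0,33,0,0,-1],
    [0,0,0,38,0,0,-1],
    [0,0,0,40,0,0,-1],
    [0,0,0,40,0,0,-1],
    [0,0,0,40,0,0,-1],
  ],
)

```text
time_s: 7.3
eef_pos: [0.4841, 0.0172, 0.0691]
eef_rot: [0.708, -0.023, 0.705, 0.023]
wrist_force: [-0.0, 1.1, -2.9]
opening: 0.46
```

```bash
python3 - <<'E'
from m import *
from bench import ctrl
o=ctrl.get_obs();st(o)
print(plan(o,(.485,.017,.062),.0645))
a=ctrl.camera("top")
b=ctrl.camera("scene");crop(b,170,130,150,120,5,"pics/over.png")
crop(a,180,110,150,110,5,"pics/overt.png")
E
```

```text
t7.30 pos [484.14  17.18  69.07] F [-0.02  1.09 -2.85] M [-0.022 -0.042 -0.015] open 0.46
x [ 4.9e-03  5.0e-04 -1.0e+00] y [-6.420e-02  9.979e-01  1.000e-04]
(array([-0.0002,  0.0049, -0.0001]), array([ 7.07, -0.23,  0.81]))
```

View pics/over.png

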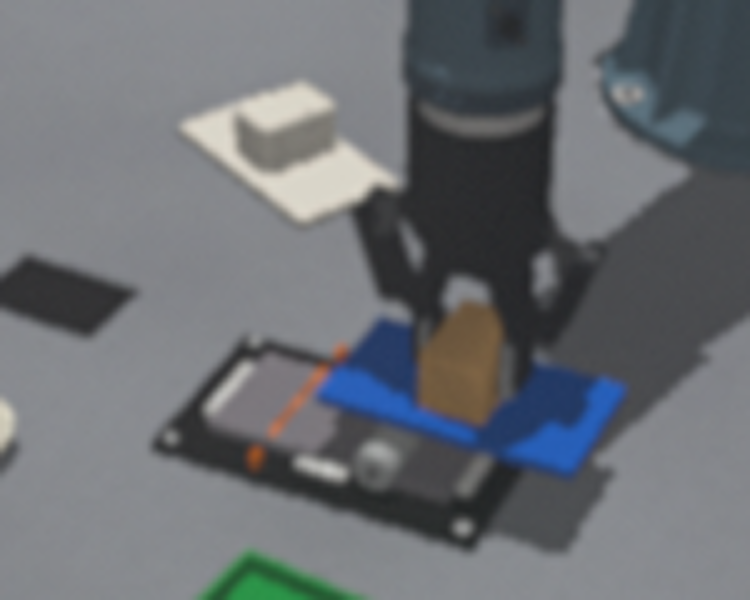

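View pics/overt.png

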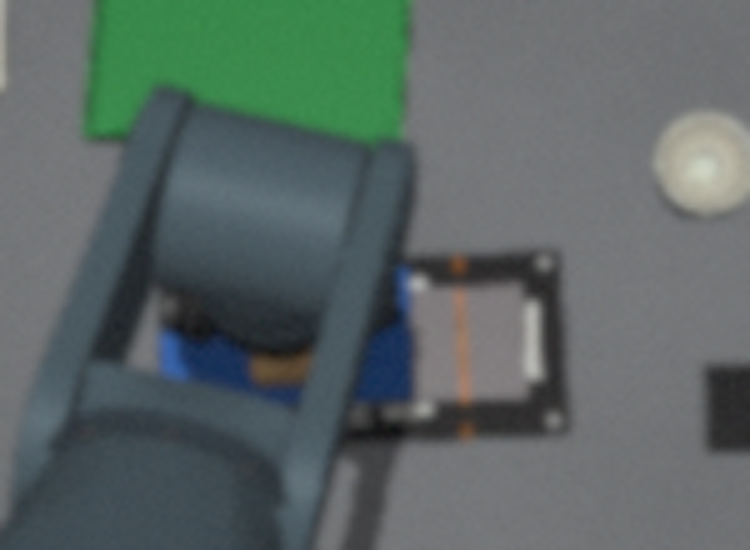

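Emit:
servo_tool(
  targets=[
    [0,0,0,2,0,0,-1],
    [0,0,0,4,0,0,-1],
    [0,0,0,6,0,0,-1],
    [0,0,0,8,0,0.5,-1],
    [0,0,0,9,0,0.8,-1],
    [0,0,0,9.5,0,0.8,-1],
    [0,0,0,9.5,0,0.8,-1],
    [0,0,0,9.5,0,0.8,-1],
  ],
)

```text
time_s: 8.4
eef_pos: [0.485, 0.0172, 0.0596]
eef_rot: [0.709, -0.023, 0.705, 0.023]
wrist_force: [-0.3, -0.0, -1.5]
opening: 0.458
```

Emit:
servo_tool(
  targets=[
    [0,0,0,0.2,0,0,-1],
    [0,0,0,0.4,0,0,-1],
    [0,0,0,0.6,0,0,-1],
    [0,0,0,0.8,0,0,-1],
    [0,0,0,1.0,0,0,-1],
    [0,0,0,1.2,0,0,-1],
    [0,0,0,1.2,0,0,-1],
    [0,0,0,1.2,0,0,-1],
  ],
)

```text
time_s: 9.4
eef_pos: [0.485, 0.0172, 0.0584]
eef_rot: [0.708, -0.023, 0.705, 0.023]
wrist_force: [1.0, -0.4, -2.3]
opening: 0.463
```

```bash
python3 - <<'E'
from m import *
from bench import ctrl
o=ctrl.get_obs();st(o)
E
```

```text
t9.40 pos [484.97  17.24  58.39] F [ 0.99 -0.37 -2.25] M [-0.044 -0.061  0.002] open 0.463
x [ 4.9e-03  4.0e-04 -1.0e+00] y [-6.420e-02  9.979e-01  1.000e-04]
```

Emit:
servo_tool(
  targets=[
    [0,0,0,0.2,0,0,-1],
    [0,0,0,0.4,0,0,-1],
    [0,0,0,0.6,0,0,-1],
    [0,0,0,0.8,0,0,-1],
    [0,0,0,1.0,0,0,-1],
    [0,0,0,1.2,0,0,-1],
    [0,0,0,1.2,0,0,-1],
    [0,0,0,1.2,0,0,-1],
  ],
)

```text
time_s: 10.4
eef_pos: [0.485, 0.0172, 0.0572]
eef_rot: [0.708, -0.023, 0.705, 0.023]
wrist_force: [-0.5, -0.6, -2.4]
opening: 0.459
```

Emit:
servo_tool(
  targets=[
    [0,0,0,0.2,0,0,-1],
    [0,0,0,0.4,0,0,-1],
    [0,0,0,0.6,0,0,-1],
    [0,0,0,0.8,0,0,-1],
    [0,0,0,0.9,0,0,-1],
    [0,0,0,1.0,0,0,-1],
    [0,0,0,1.0,0,0,-1],
    [0,0,0,1.0,0,0,-1],
  ],
)

```text
time_s: 11.4
eef_pos: [0.485, 0.0172, 0.0562]
eef_rot: [0.708, -0.023, 0.705, 0.023]
wrist_force: [-0.1, -0.0, -2.7]
opening: 0.461
```

Emit:
servo_tool(
  targets=[
    [0,0,0,0.2,0,0,-1],
    [0,0,0,0.4,0,0,-1],
    [0,0,0,0.6,0,0,-1],
    [0,0,0,0.8,0,0,-1],
    [0,0,0,0.9,0,0,-1],
    [0,0,0,1.0,0,0,-1],
    [0,0,0,1.0,0,0,-1],
    [0,0,0,1.0,0,0,-1],
  ],
)

```text
time_s: 12.4
eef_pos: [0.485, 0.0172, 0.0552]
eef_rot: [0.709, -0.023, 0.705, 0.023]
wrist_force: [-0.0, 0.1, -2.4]
opening: 0.461
```

Emit:
servo_tool(
  targets=[
    [0,0,0,0.1,0,0,-1],
    [0,0,0,0.2,0,0,-1],
    [0,0,0,0.3,0,0,-1],
    [0,0,0,0.4,0,0,-1],
    [0,0,0,0.5,0,0,-1],
    [0,0,0,0.6,0,0,-1],
    [0,0,0,0.7,0,0,-1],
    [0,0,0,0.8,0,0,-1],
  ],
)

```text
time_s: 13.4
eef_pos: [0.485, 0.0172, 0.0545]
eef_rot: [0.708, -0.023, 0.705, 0.023]
wrist_force: [-1.5, 0.4, -0.6]
opening: 0.46
```

Emit:
servo_tool(
  targets=[
    [0,0,0,0.1,0,0,-1],
    [0,0,0,0.1,0,0,-1],
    [0,0,0,0.2,0,0,-1],
    [0,0,0,0.2,0,0,-1],
    [0,0,0,0.3,0,0,-1],
    [0,0,0,0.3,0,0,-1],
    [0,0,0,0.3,0,0,-1],
    [0,0,0,0.3,0,0,-1],
  ],
)

```text
time_s: 14.4
eef_pos: [0.4851, 0.0171, 0.0544]
eef_rot: [0.709, -0.023, 0.705, 0.023]
wrist_force: [-3.4, 0.2, 5.5]
opening: 0.461
```

```bash
python3 - <<'E'
from m import *
from bench import ctrl
o=ctrl.get_obs();st(o)
E
```

```text
t14.40 pos [485.13  17.15  54.45] F [-3.36  0.18  5.52] M [-0.262  0.544 -0.029] open 0.461
x [ 5.1e-03  2.0e-04 -1.0e+00] y [-6.420e-02  9.979e-01 -1.000e-04]
```

Emit:
servo_tool(
  targets=[
    [0,0,0,0.25,-0.5,0,-1],
    [0,0,0,0.25,-1.5,0,-1],
    [0,0,0,0.25,-3,0,-1],
    [0,0,0,0.25,-4.5,0,-1],
    [0,0,0,0.25,-6,0,-1],
    [0,0,0,0.25,-7.5,0,-1],
    [0,0,0,0.25,-8,0,-1],
    [0,0,0,0.25,-8,0,-1],
  ],
)

```text
time_s: 15.4
eef_pos: [0.4857, 0.009, 0.0544]
eef_rot: [0.709, -0.023, 0.705, 0.023]
wrist_force: [-3.1, 0.0, 4.8]
opening: 0.457
```

```bash
python3 - <<'E'
from m import *
from bench import ctrl
o=ctrl.get_obs();st(o)
b=ctrl.camera("scene");crop(b,195,185,100,70,7,"pics/r1.png")
E
```

```text
t15.40 pos [485.74   9.01  54.43] F [-3.13  0.03  4.84] M [-0.27   0.522 -0.105] open 0.457
x [ 0.0052 -0.     -1.    ] y [-6.430e-02  9.979e-01 -3.000e-04]
```

View pics/r1.png

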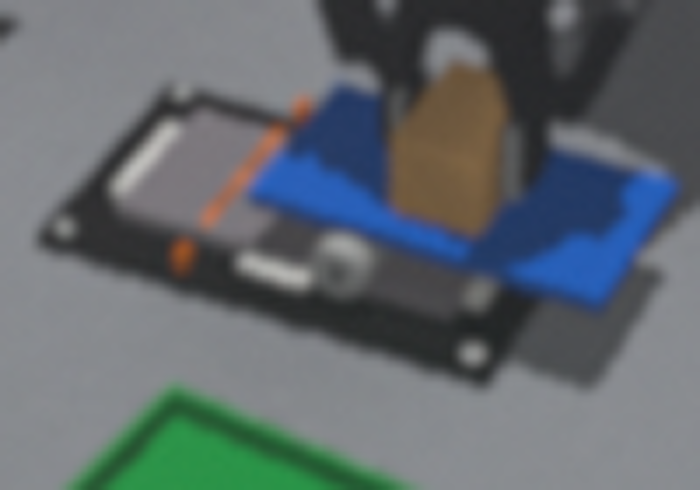

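Emit:
servo_tool(
  targets=[
    [0,0,0,0.27,-1,0,-1],
    [0,0,0,0.27,-3,0,-1],
    [0,0,0,0.27,-6,0,-1],
    [0,0,0,0.27,-9,0,-1],
    [0,0,0,0.27,-12,0,-1],
    [0,0,0,0.27,-14.5,0,-1],
    [0,0,0,0.27,-16,0,-1],
    [0,0,0,0.27,-16,0,-1],
  ],
)

```text
time_s: 16.45
eef_pos: [0.4869, -0.0072, 0.0544]
eef_rot: [0.709, -0.023, 0.705, 0.023]
wrist_force: [-2.9, -0.7, 6.8]
opening: 0.459
```

Emit:
servo_tool(
  targets=[
    [0,0,0,0.24,-1,0,-1],
    [0,0,0,0.24,-4,0,-1],
    [0,0,0,0.24,-7.5,0,-1],
    [0,0,0,0.24,-11,0,-1],
    [0,0,0,0.24,-14.5,0,-1],
    [0,0,0,0.24,-18,0,-1],
    [0,0,0,0.24,-20,0,-1],
    [0,0,0,0.24,-20,0,-1],
  ],
)

```text
time_s: 17.45
eef_pos: [0.4883, -0.0275, 0.0545]
eef_rot: [0.709, -0.023, 0.705, 0.022]
wrist_force: [-2.8, -0.8, 6.5]
opening: 0.457
```

```bash
python3 - <<'E'
from m import *
from bench import ctrl
o=ctrl.get_obs();st(o)
b=ctrl.camera("scene");crop(b,195,185,100,70,7,"pics/r2.png")
E
```

```text
t17.45 pos [488.29 -27.49  54.46] F [-2.8  -0.82  6.46] M [-0.206  0.589 -0.029] open 0.457
x [ 5.5e-03 -7.0e-04 -1.0e+00] y [-0.0642  0.9979 -0.0011]
```

View pics/r2.png

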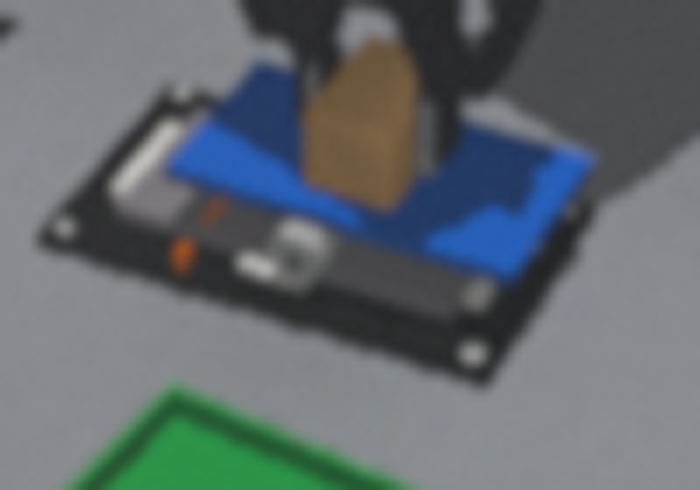

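Emit:
servo_tool(
  targets=[
    [0,0,0.001,0.24,-1,0,-1],
    [0,0,0.001,0.24,-4,0,-1],
    [0,0,0.001,0.24,-7.5,0,-1],
    [0,0,0.001,0.24,-11,0,-1],
    [0,0,0.001,0.24,-14.5,0,-1],
    [0,0,0.001,0.24,-18,0,-1],
    [0,0,0.001,0.24,-20,0,-1],
    [0,0,0.001,0.24,-20,0,-1],
  ],
)

```text
time_s: 18.5
eef_pos: [0.4897, -0.0477, 0.0545]
eef_rot: [0.709, -0.023, 0.705, 0.023]
wrist_force: [-2.2, -0.4, 5.8]
opening: 0.457
```

Emit:
servo_tool(
  targets=[
    [0,0,0,0.24,-1,0,-1],
    [0,0,0,0.24,-4,0,-1],
    [0,0,0,0.24,-7.5,0,-1],
    [0,0,0,0.24,-11,0,-1],
    [0,0,0,0.24,-14.5,0,-1],
    [0,0,0,0.24,-18,0,-1],
    [0,0,0,0.24,-20,0,-1],
    [0,0,0,0.24,-20,0,-1],
  ],
)

```text
time_s: 19.5
eef_pos: [0.4911, -0.068, 0.0545]
eef_rot: [0.709, -0.023, 0.705, 0.022]
wrist_force: [-3.1, 0.1, 5.5]
opening: 0.458
```

```bash
python3 - <<'E'
from m import *
from bench import ctrl
o=ctrl.get_obs();st(o)
b=ctrl.camera("scene");crop(b,195,185,100,70,7,"pics/r3.png")
E
```

```text
t19.50 pos [491.1  -68.    54.47] F [-3.11  0.07  5.53] M [-0.037  0.519  0.026] open 0.458
x [ 5.8e-03 -3.0e-04 -1.0e+00] y [-6.410e-02  9.979e-01 -7.000e-04]
```

View pics/r3.png

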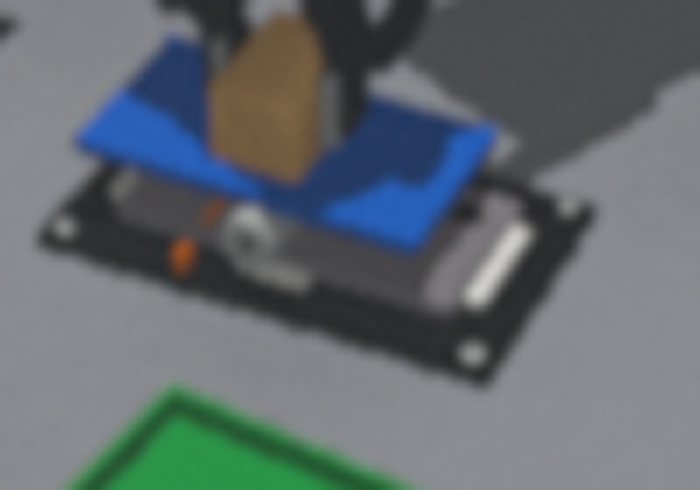

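Emit:
servo_tool(
  targets=[
    [0,0,0.0005,0.25,-1,0,-1],
    [0,0,0.0005,0.25,-4,0,-1],
    [0,0,0.0005,0.25,-7.5,0,-1],
    [0,0,0.0005,0.25,-11,0,-1],
    [0,0,0.0005,0.25,-14.5,0,-1],
    [0,0,0.0005,0.25,-18,0,-1],
    [0,0,0.0005,0.25,-20,0,-1],
    [0,0,0.0005,0.25,-20,0,-1],
  ],
)

```text
time_s: 20.55
eef_pos: [0.4925, -0.0882, 0.0545]
eef_rot: [0.709, -0.023, 0.705, 0.023]
wrist_force: [-3.3, 0.2, 4.6]
opening: 0.456
```

```bash
python3 - <<'E'
from m import *
from bench import ctrl
o=ctrl.get_obs();st(o)
E
```

```text
t20.55 pos [492.55 -88.24  54.49] F [-3.29  0.21  4.58] M [ 0.035  0.57  -0.002] open 0.456
x [ 6.e-03 -1.e-04 -1.e+00] y [-6.410e-02  9.979e-01 -5.000e-04]
```

Emit:
servo_tool(
  targets=[
    [0,0,0.0005,0.28,-1,0,-1],
    [0,0,0.0005,0.28,-4,0,-1],
    [0,0,0.0005,0.28,-7.5,0,-1],
    [0,0,0.0005,0.28,-11,0,-1],
    [0,0,0.0005,0.28,-14.5,0,-1],
    [0,0,0.0005,0.28,-18,0,-1],
    [0,0,0.0005,0.28,-20,0,-1],
    [0,0,0.0005,0.28,-20,0,-1],
  ],
)

```text
time_s: 21.55
eef_pos: [0.494, -0.1085, 0.0545]
eef_rot: [0.709, -0.023, 0.705, 0.023]
wrist_force: [-2.7, -0.5, 4.6]
opening: 0.457
```

```bash
python3 - <<'E'
from m import *
from bench import ctrl
o=ctrl.get_obs();st(o)
b=ctrl.camera("scene");crop(b,195,185,100,70,7,"pics/r4.png")
a=ctrl.camera("top");crop(a,220,145,82,62,9,"pics/r4t.png")
E
```

```text
t21.55 pos [ 493.96 -108.54   54.47] F [-2.69 -0.55  4.64] M [0.147 0.519 0.075] open 0.457
x [ 6.2e-03  2.0e-04 -1.0e+00] y [-6.400e-02  9.979e-01 -2.000e-04]
```

View pics/r4.png

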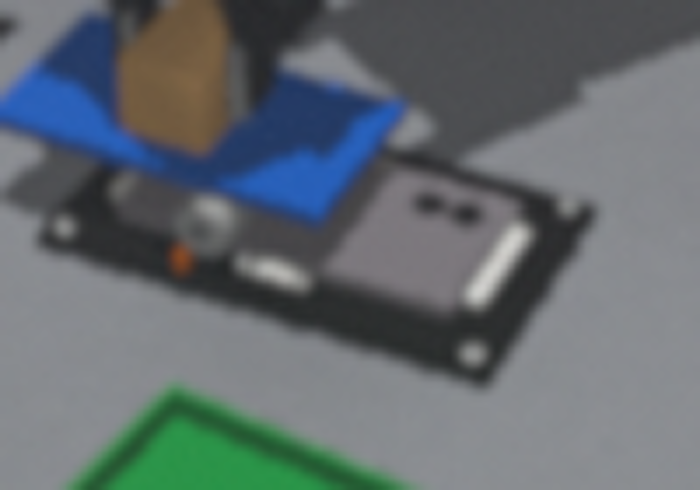

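View pics/r4t.png

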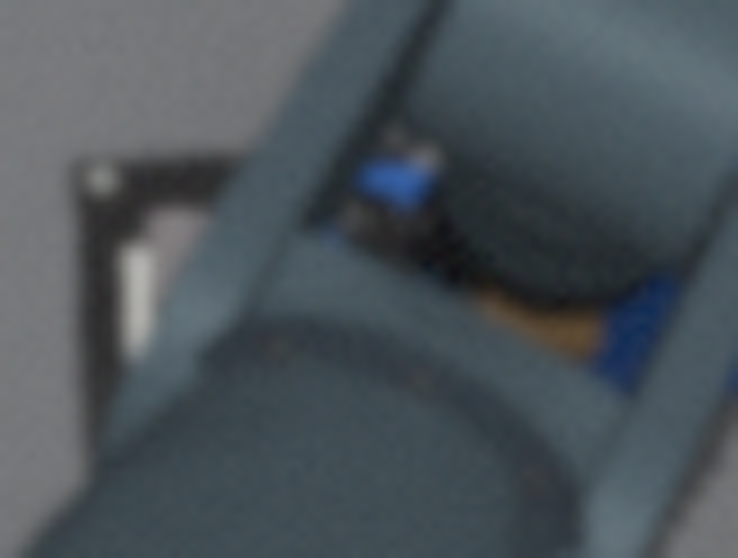

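```bash
python3 - <<'E'
from m import *
b=pickle.load(open("c0.pkl","rb"))["scene"]
e=np.array([-.0675,.9977]);m=np.array([.4875,-.0905])
for n,x,y,s,ox,oy in[("0",410,275,8.5,196,192),("r1",340,262,7,195,185),("r3",250,231,7,195,185),("r4",207,222,7,195,185)]:
    X=ray(b,ox+(x+.5)/s-.5,oy+(y+.5)/s-.5,.029);print(n,np.round(X*1000,1),"along",(X[:2]-m)@e*1000)
E
```

```text
0 [534.6 -15.2  29. ] along 71.91783303033532
r1 [528.5 -20.7  29. ] along 66.85644522767909
r3 [529.4 -60.9  29. ] along 26.72323040908421
r4 [532.9 -78.5  29. ] along 8.890393829227513
```

Emit:
servo_tool(
  targets=[
    [0,0,0,0.28,-1,0,-1],
    [0,0,0,0.28,-4,0,-1],
    [0,0,0,0.28,-7,0,-1],
    [0,0,0,0.28,-10,0,-1],
    [0,0,0,0.28,-13,0,-1],
    [0,0,0,0.28,-15.5,0,-1],
    [0,0,0,0.28,-16.5,0,-1],
    [0,0,0,0.28,-16.5,0,-1],
  ],
)

```text
time_s: 22.65
eef_pos: [0.4951, -0.1252, 0.0545]
eef_rot: [0.709, -0.023, 0.705, 0.023]
wrist_force: [-2.9, 0.2, 6.2]
opening: 0.459
```

```bash
python3 - <<'E'
from m import *
from bench import ctrl
o=ctrl.get_obs();st(o)
b=ctrl.camera("scene");crop(b,195,185,70,50,11,"pics/r5.png")
E
```

```text
t22.65 pos [ 495.13 -125.22   54.47] F [-2.93  0.18  6.2 ] M [0.173 0.627 0.087] open 0.459
x [ 0.0063 -0.     -1.    ] y [-6.420e-02  9.979e-01 -4.000e-04]
```

View pics/r5.png

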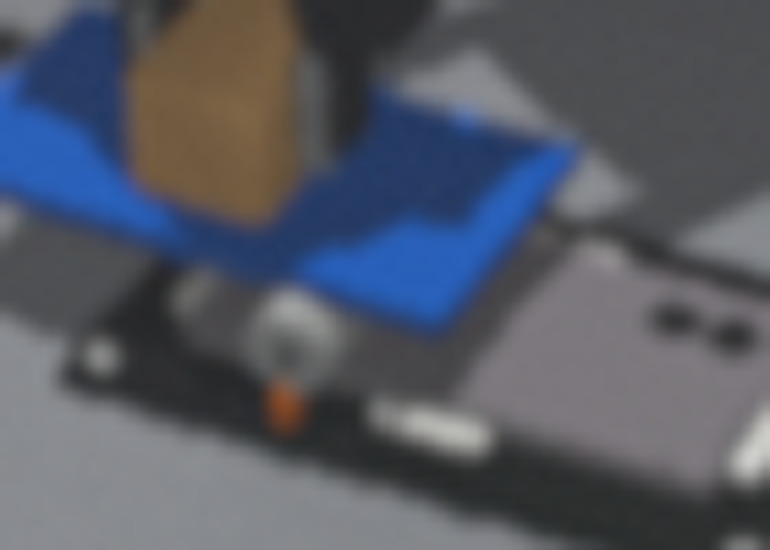

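```bash
python3 - <<'E'
from m import *
b=pickle.load(open("c0.pkl","rb"))["scene"]
e=np.array([-.0675,.9977]);m=np.array([.4875,-.0905])
for x,y in((292,335),(292,330),(289,338)):
    X=ray(b,195+(x+.5)/11-.5,185+(y+.5)/11-.5,.029);print(np.round(X*1000,1),"along",(X[:2]-m)@e*1000)
# where the near roller end centre should project if on the line
for X in ((.4875+.05*.9977,-.0905+.05*.0675,.029),):
    p=proj(b,np.array(X));print((p[0]-195+.5)*11-.5,(p[1]-185+.5)*11-.5)
E
```

```text
[532.3 -88.8  29. ] along -1.3487093209199834
[530.6 -89.9  29. ] along -2.289820892741306
[533.7 -88.8  29. ] along -1.4654613760930182
286.9892167829372 348.25097179764657
```

Emit:
servo_tool(
  targets=[
    [0,0,0,0,0,0,-1],
    [0,0,0,-0.3,0,0,-1],
    [0,0,0,-1,0,0,-1],
    [0,0,0,-4,0,0,-1],
    [0,0,0,-15,0,0,-1],
    [0,0,0,-30,0,0,-1],
    [0,0,0,-45,0,0,-1],
    [0,0,0,-55,0,0,-1],
  ],
)

```text
time_s: 23.7
eef_pos: [0.4955, -0.1255, 0.1112]
eef_rot: [0.71, -0.023, 0.704, 0.022]
wrist_force: [0.6, -0.4, -3.1]
opening: 0.458
```

```bash
python3 - <<'E'
from m import *
from bench import ctrl
o=ctrl.get_obs();st(o)
print(plan(o,(.684,.045,.12),-.04))
b=ctrl.camera("scene");crop(b,195,185,80,55,9,"pics/r6.png")
pickle.dump(b,open("c6.pkl","wb"))
E
```

```text
t23.70 pos [ 495.46 -125.54  111.24] F [ 0.58 -0.39 -3.12] M [-0.026 -0.041 -0.002] open 0.458
x [ 0.0083 -0.001  -1.    ] y [-0.0642  0.9979 -0.0016]
(array([0.1043, 0.0083, 0.0011]), array([ -7.38, 158.06, 199.17]))
```

View pics/r6.png

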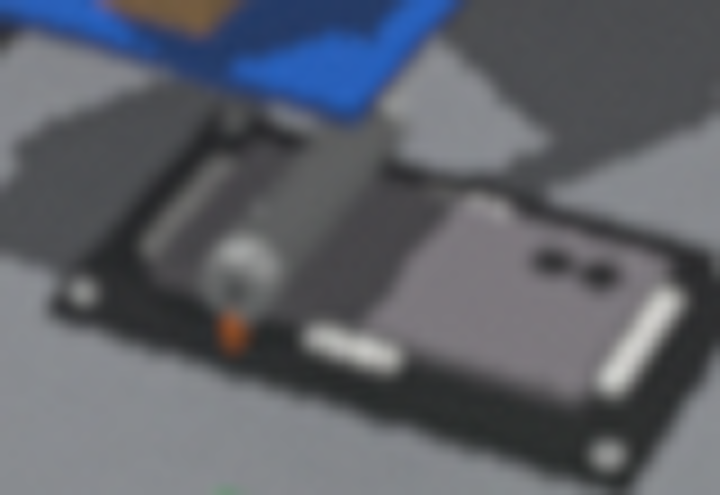

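Emit:
servo_tool(
  targets=[
    [0.01,0,0,-4,12,15,-1],
    [0.02,0.002,0,-7,32,40,-1],
    [0.035,0.002,0,-7,55,70,-1],
    [0.05,0.002,0,-7,80,100,-1],
    [0.065,0.002,0,-7,105,131,-1],
    [0.08,0.002,0,-7,130,162,-1],
    [0.085,0.002,0.001,-7,150,187,-1],
    [0.085,0.002,0.001,-7,158,196,-1],
  ],
)

```text
time_s: 24.75
eef_pos: [0.682, 0.0458, 0.1203]
eef_rot: [0.71, 0.007, 0.705, -0.007]
wrist_force: [0.1, -0.2, -2.0]
opening: 0.46
```

```bash
python3 - <<'E'
from m import *
from bench import ctrl
o=ctrl.get_obs();st(o)
print(plan(o,(.680,.046,.0175),-.02))
b=ctrl.camera("scene");a=ctrl.camera("top");crop(b,190,185,80,55,9,"pics/r7.png");crop(a,220,145,82,62,9.5,"pics/r7t.png")
pickle.dump((a,b),open("c7.pkl","wb"))
E
```

```text
t24.75 pos [682.01  45.8  120.28] F [ 0.13 -0.22 -2.  ] M [ 0.031 -0.002  0.032] open 0.46
x [ 7.2e-03 -6.0e-04 -1.0e+00] y [ 1.910e-02  9.998e-01 -5.000e-04]
(array([0.0009, 0.0072, 0.0005]), array([102.76,   0.21,  -2.76]))
```

View pics/r7.png

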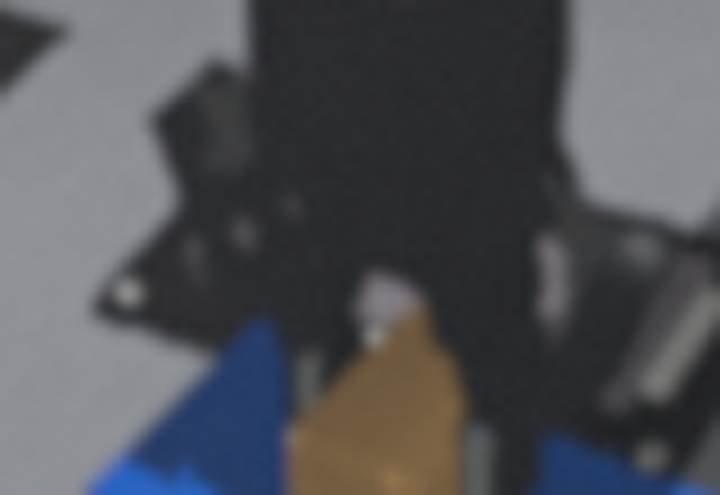

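View pics/r7t.png

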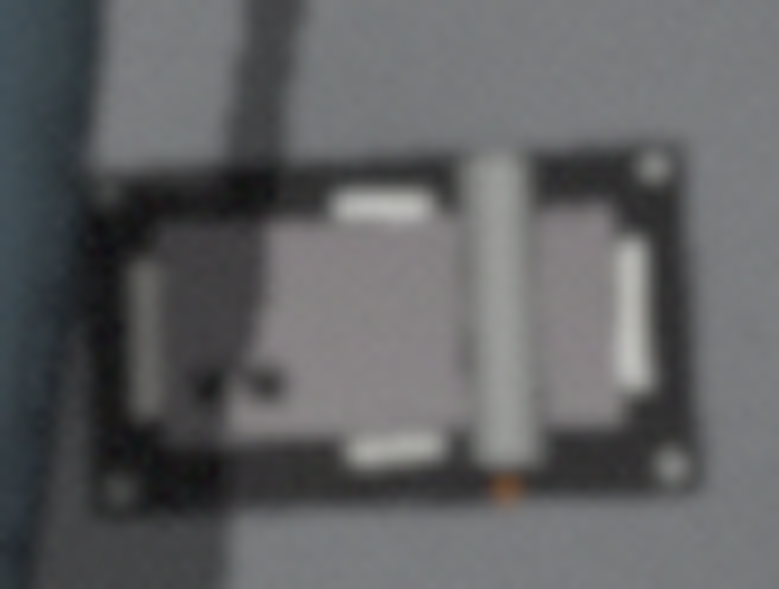

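Top view is clear: the roller lies from about (495,152) to (510,468) in the crop, over the orange line (tab visible at 507,488). Measuring it.

```bash
python3 - <<'E'
from m import *
a,b=pickle.load(open("c7.pkl","rb"))
g=a["pixels"].astype(float).mean(2)
P=[]
for r in (163,164,165,192,193):
    x=np.arange(264,283);p=g[r,264:283];pk=p.argmax();th=90
    l=max(i for i in range(pk) if p[i]<th);l=x[l]+(th-p[l])/(p[l+1]-p[l])
    k=min(i for i in range(pk,len(p)) if p[i]<th);k=x[k-1]+(p[k-1]-th)/(p[k-1]-p[k])
    X=ray(a,(l+k)/2,r,.029);P.append(X[:2]);print(r,l,k,np.round(X*1000,1))
P=np.array(P);A=P[:3].mean(0);Bq=P[3:].mean(0)
# mark from top only (tabs and line, z~17)
T=lambda x,y:(220+(x+.5)/9.5-.5,145+(y+.5)/9.5-.5)
L=np.array([ray(a,*T(x,y),z)[:2] for x,y,z in((490,170,.014),(494,218,.017),(503,428,.017),(507,487,.014))])
print(L*1000)
d=L[3]-L[0];d/=np.linalg.norm(d);d=-d if d[0]<0 else d;e=np.array([-d[1],d[0]]);m=(L[0]+L[3])/2
rd=A-Bq;rd/=np.linalg.norm(rd)
print("yaw line",np.arctan2(d[1],d[0]),"roller",np.arctan2(rd[1],rd[0]))
t=((m-Bq)@d)/(rd@d);C=Bq+t*rd;print("along mm",(C-m)@e*1000, "ends",[(p-m)@e*1000 for p in(A,Bq)])
E1=ray(a,*T(495,152),.035)[:2];E2=ray(a,*T(510,468),.035)[:2];print("lateral",((E1+E2)/2-m)@d*1000,np.linalg.norm(E1-E2))
E
```

```text
163 267.8068181818182 275.3296703296703 [534.6 -88.1  29. ]
164 267.87951807228916 275.4022988505747 [531.4 -88.3  29. ]
165 267.8375 275.5444444444444 [528.3 -88.5  29. ]Traceback (most recent call last):
  File "<stdin>", line 7, in <module>
ValueError: max() iterable argument is empty
```

```bash
python3 - <<'E'
from m import *
a,b=pickle.load(open("c7.pkl","rb"))
g=a["pixels"].astype(float).mean(2)
for r in(163,191,192,193,194):print(r,np.round(g[r,262:284]).astype(int))
T=lambda x,y:(220+(x+.5)/9.5-.5,145+(y+.5)/9.5-.5)
L=np.array([ray(a,*T(x,y),z)[:2] for x,y,z in((490,170,.014),(494,218,.017),(503,428,.017),(507,487,.014))])
d=L[0]-L[3];d/=np.linalg.norm(d);e=np.array([-d[1],d[0]]);m=(L[0]+L[3])/2
print(L*1000,[(l-m)@e*1000 for l in L])
P=[]
for r in(163,164,192,193):
    p=g[r,255:290];w=np.clip(p-60,0,60); 
    pk=9+p[9:28].argmax();i=pk
    l=pk
    while p[l]>90:l-=1
    k=pk
    while p[k]>90:k+=1
    c=(l+(90-p[l])/(p[l+1]-p[l])+k-(90-p[k])/(p[k-1]-p[k]))/2+255
    X=ray(a,c,r,.029)[:2];P.append(X);print(r,c,"along",(X-m)@e*1000)
rd=(P[0]+P[1]-P[2]-P[3]);print("yaw line",np.arctan2(d[1],d[0]),"roller",np.arctan2(rd[1],rd[0]))
E1=ray(a,*T(495,152),.035)[:2];E2=ray(a,*T(510,468),.035)[:2];print("lateral",((E1+E2)/2-m)@d*1000,np.linalg.norm(E1-E2))
E
```

```text
163 [ 55  56  55  53  50  66  96 120 138 147 154 147 131 100  70  55  45  51
  46  47  47  47]
191 [165 164 163 152 127  90  73  90 117 138 149 151 145 132 108  82  60  53
  53  54  57  54]
192 [160 159 156 143 116  81  65  82 111 131 142 143 138 127 104  79  60  50
  50  48  50  51]
193 [125 120 113 103  86  64  59  72  96 112 121 123 119 108  92  72  54  51
  49  48  50  49]
194 [81 76 70 65 59 52 54 55 65 79 87 90 83 75 70 59 53 50 51 51 51 50]
[[539.40449046 -87.35021899]
 [522.86645438 -88.79718005]
 [453.80502914 -92.8913465 ]
 [434.98542036 -94.65392873]] [np.float64(-7.152478715063532e-17), np.float64(-0.2894821805504531), np.float64(0.4451358675983107), np.float64(7.152478715063532e-17)]
163 271.5682442557443 along -0.37552547004836884
164 271.64090846143193 along -0.4335524423425627
192 261.05968468468467 along 36.32169156917254
193 272.93408937794743 along 0.3753744139611428
yaw line 0.0698323930219588 roller -0.1374796632518001
lateral 2.4293068006883667 0.10281479535829126
```

Roller measured about 0.4 mm from the line at both ends (row 192 of the fit caught the white stop and is bogus), about 2.4 mm sideways, square within 0.01 rad. Putting the board back.

Emit:
servo_tool(
  targets=[
    [0,0,0,15,0,-1,-1],
    [0,0.001,0,35,0,-2,-1],
    [0,0.001,0,55,0,-2.5,-1],
    [0,0.001,0,75,0,-2.5,-1],
    [0,0.001,0,88,0,-2.5,-1],
    [0,0.001,0,94,0,-2.5,-1],
    [0,0.001,0,96,0,-2.5,-1],
    [0,0.001,0,96,0,-2.5,-1],
  ],
)

```text
time_s: 25.85
eef_pos: [0.6801, 0.0451, 0.0248]
eef_rot: [0.71, 0.007, 0.705, -0.007]
wrist_force: [-0.5, 0.4, -2.2]
opening: 0.459
```

```bash
python3 - <<'E'
from m import *
from bench import ctrl
o=ctrl.get_obs();st(o)
b=ctrl.camera("scene");crop(b,170,180,140,120,5,"pics/p1.png")
E
```

```text
t25.85 pos [680.1   45.12  24.83] F [-0.47  0.37 -2.23] M [ 0.012 -0.012  0.038] open 0.459
x [ 7.e-03 -8.e-04 -1.e+00] y [ 1.930e-02  9.998e-01 -7.000e-04]
```

View pics/p1.png

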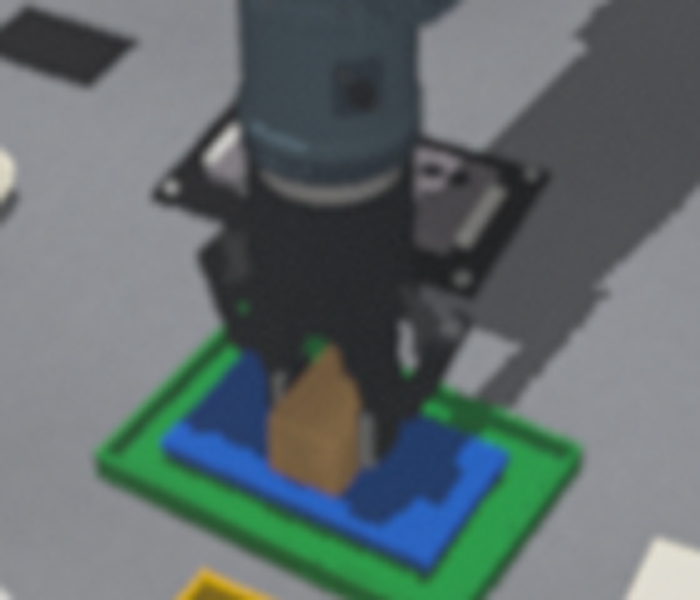

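The board is inside the green tray's walls, about 7 mm above the floor.

Emit:
servo_tool(
  targets=[
    [0,0,0,1.5,0,0,-1],
    [0,0,0,3,0,0,-1],
    [0,0,0,4.5,0,0,-1],
    [0,0,0,6,0,0,-1],
    [0,0,0,6.8,0,0,-1],
    [0,0,0,7.3,0,0,-1],
    [0,0,0,7.3,0,0,-1],
    [0,0,0,7.3,0,0,-1],
  ],
)

```text
time_s: 26.9
eef_pos: [0.6803, 0.0451, 0.0178]
eef_rot: [0.71, 0.007, 0.704, -0.007]
wrist_force: [-0.2, -0.5, -2.3]
opening: 0.459
```

Emit:
servo_tool(
  targets=[
    [0,0,0,0,0,0,0.2],
    [0,0,0,0,0,0,0.5],
    [0,0,0,0,0,0,0.8],
    [0,0,0,0,0,0,0.8],
    [0,0,0,0,0,0,0.8],
    [0,0,0,0,0,0,0.8],
    [0,0,0,0,0,0,0.8],
    [0,0,0,0,0,0,0.8],
  ],
)

```text
time_s: 27.9
eef_pos: [0.6802, 0.0451, 0.0177]
eef_rot: [0.71, 0.007, 0.705, -0.007]
wrist_force: [0.1, -0.2, -0.6]
opening: 0.902
```

Emit:
servo_tool(
  targets=[
    [0,0,0,-5,0,0,0.8],
    [0,0,0,-20,0,0,0.8],
    [0,0,0,-45,0,0,0.8],
    [0,0,0,-75,0,0,0.8],
    [0,0,0,-105,0,0,0.8],
    [0,0,0,-135,0,0,0.8],
    [0,0,0,-150,0,0,0.8],
    [0,0,0,-150,0,0,0.8],
  ],
)

```text
time_s: 28.9
eef_pos: [0.6801, 0.0452, 0.1696]
eef_rot: [0.711, 0.006, 0.703, -0.007]
wrist_force: [0.2, 0.7, -0.0]
opening: 0.9
```

Emit:
servo_tool(
  targets=[
    [0,0,0,0,30,-20,0.8],
    [0,0,0,0,70,-50,0.8],
    [0,0,0,0,110,-80,0.8],
    [0,0,0,0,150,-110,0.8],
    [0,0,0,0,190,-140,0.8],
    [0,0,0,0,225,-165,0.8],
    [0,0,0,0,240,-180,0.8],
    [0,0,0,0,240,-180,0.8],
  ],
)

```text
time_s: 29.9
eef_pos: [0.5035, 0.289, 0.1666]
eef_rot: [0.71, 0.005, 0.704, -0.007]
wrist_force: [0.5, -0.5, -0.8]
opening: 0.902
```

```bash
python3 - <<'E'
from m import *
from bench import ctrl
o=ctrl.get_obs();st(o)
b=ctrl.camera("scene");a=ctrl.camera("top")
cv2.imwrite("pics/f.png",b["pixels"]);crop(a,100,40,250,190,3.1,"pics/ft.png")
for n,c in(("top",a),("scene",b)):
    print(n,rect(c,mask(c,(100,120,60),(125,255,255),B[n]),.012),rect(c,mask(c,(45,90,40),(85,255,255),B[n]),.018))
E
```

```text
t29.90 pos [503.55 289.   166.56] F [ 0.47 -0.5  -0.77] M [ 0.055 -0.022 -0.015] open 0.902
x [ 0.0089 -0.002  -1.    ] y [ 0.0171  0.9999 -0.0018]
top ((677.1489868164062, 44.687164306640625), (147.78358459472656, 78.29693603515625), 88.10137176513672) ((674.0372924804688, 46.039493560791016), (197.87632751464844, 130.09864807128906), 86.92985534667969)
scene ((681.4653930664062, 47.62104034423828), (150.20864868164062, 81.81343841552734), 88.21057891845703) ((683.0075073242188, 51.17415237426758), (201.96348571777344, 137.4812774658203), 87.02586364746094)
```

View pics/f.png

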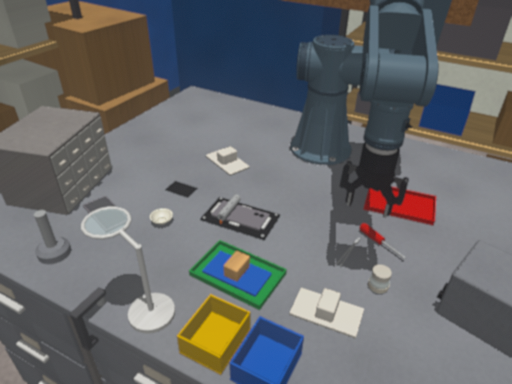

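View pics/ft.png

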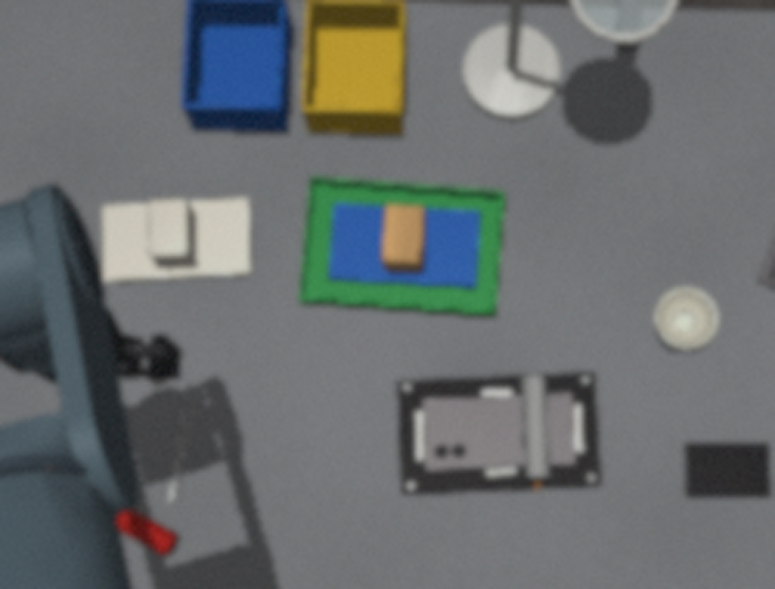

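Both views show the board flat in the green tray and within 3 mm of its centre (top 404,245). The roller lies over the orange line (top 537,425), everything else is in place and the gripper is clear. Handing in.

```bash
python3 -c "
from bench import ctrl
print(ctrl.hand_in())"
```

```text
the job is handed in; nothing more can be done
None
```

I gripped the blue board by its block and laid it on the roller. I then rolled it about 71 mm along the housing in one pressed stroke, lifted straight off, laid the board back in the green tray and let go. The job was handed in at about 30 s, and it returned no verdict.

**Force:** the board pressed on the roller with about 7–9 N at the end of every move, after allowing for its weight. I have no readings from within a move, so the peak there is not confirmed.

**Roller:** measured in the top view before the board went back, it lay about 0.4 mm from the orange line at both ends. It was about 2.4 mm off the middle and within 0.01 rad of square. One of the four image rows in that measurement picked up a white stop instead of the roller, so I discarded it. A rough reading from the other camera, taken while the board was still pressing, put the roller 1.3–2.3 mm past the line. That is also within the 5 mm limit.

**Board:** it lies flat in the tray, about 3 mm from the tray's centre in the top view. The two cameras disagree by 3–5 mm on where the board is, and by more on the tray, but this is well inside the 30 mm limit.

**Other things:** by eye, the last pictures show nothing else disturbed, and the gripper is clear of everything. I did not measure the other items.

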